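# Shut the mini-centrifuge and start the spin

## Task

Push the open lid of the small benchtop centrifuge over and down with your fingertips until it is fully shut, then press the wide bar-shaped start key on its front panel all the way down and let it come back up. Push the lid only on its outer face, never on the padded inside, and do not press the small round stop key. Leave the centrifuge standing where it is, neither lifted nor shoved along the bench, and leave the bottle, the tip box and the tube rack alone.

Things in the scene. Friction and masses are not known exactly. Their poses are not given: they have to be found in the camera images.
- centrifuge: Mini-centrifuge, white plastic, standing loose on rubber feet, about 1.5 to 2.2 kg. 200 mm deep (its x) by 180 mm wide (its y). Origin: centre of its footprint, on the bench. Its own -x is the front (turned roughly to the robot), +z up. The front 62 mm is a level key panel, top 90 mm above the bench; behind it is the open rotor chamber, whose rim is 104 mm above the bench; the rotor inside stays below the rim.
- lid_hinge (a point): Point on the lid's hinge line, half-way across its width: 96 mm behind the centrifuge's origin (its +x) and 104.5 mm above the bench. The hinge line runs along the centrifuge's y. Not moved by the lid.
- lid_edge (a point): Middle of the free edge of the lid, on the lid's outer face; moves with the lid. 130 mm from the hinge line along the lid, and 10 mm (the lid's thickness) out from the hinge plane. The outer face faces up when shut and away from the robot (the centrifuge's +x) when the lid stands upright.
- lid (a joint): Angle of the lid, rad: 0 = shut, level on the rim; 1.57 = upright; it starts between about 1.35 and 1.75 and goes to 1.9. Flat grey lid 132 mm long, 180 mm wide, 10 mm thick, 0.15 kg, hinged at the back; seen from the hinge, at angle a it points cos(a) forward (the centrifuge's -x) and sin(a) up. The hinge is stiff (0.15 N m of friction, 1 to 2 N at the free edge): the lid stays at any angle where it is left and does not fall or latch.
- liner: Black rubber pad, 98 x 134 x 4 mm, on the inside face of the lid, facing the robot while the lid is open. Not to be touched. Origin: centre of the lid's inside face, 4 mm below it (at the pad's surface).
- start_key_top (a point): Centre of the top of the start key: a bar 20 mm (centrifuge's x) by 38 mm (its y), standing 9 mm above the panel, 70 mm in front of the origin (its -x) and 42 mm to its +y side; 99 mm above the bench when up. The shut lid's front edge is 36 mm behind it and its top is 15 mm higher.
- start_key (a joint): Travel of the start key, m: 0 = up, 0.006 = fully down. Pressed downward; springs back; about 1.2 N to start, 4.8 N at the bottom.
- stop_key_top (a point): Centre of the top of the stop key: a round key of 20 mm diameter, standing 9 mm above the panel, 70 mm in front of the origin and 48 mm to its -y side. Not to be pressed.
- stop_key (a joint): Travel of the stop key, m: 0 = up, 0.006 = fully down.
- bottle: Amber reagent bottle with blue cap, 72 mm diameter, 150 mm tall, loose, standing beside the centrifuge. Origin: centre of its foot.
- tip_box: Blue pipette-tip box with clear cover, 88 x 123 x 66 mm, loose, on the other side of the centrifuge from the bottle. Origin: centre of its underside.
- tube_rack: White rack with four capped tubes, 60 x 150 mm, 76 mm tall, loose, behind the centrifuge. Origin: centre of its underside.

How it is judged:
By the outcome, as a careful person would: the job done as asked, in the order asked, and still so for the second after the job is handed in, with the robot touching nothing.
It also fails if it takes over 45 s, if anything falls off the work surface, if the arm or the gripper's body presses on something with over 40 N, if the wrist force passes 120 N, or if a joint passes its speed limit or range.

## Robot

A 6-joint arm with a two-finger parallel gripper is mounted at the origin on the work surface. World frame = base frame: x ahead of the robot, y to its left, z up, the work surface at z = 0. Lengths are in mm, angles in rad, forces in N, time in s.
With the tool pointing down it reaches from about 400 to 925 mm from the base axis. Payload 12.5 kg.
Tool frame: the origin (TCP) lies midway between the tips of the shut fingers; the grasp point (between the pads) lies 19 mm behind it; z points along the fingers, y is the direction in which the jaws open and shut (so a half turn about z gives the same grasp; the last joint's range is limited). The gripper opens to 95 mm and grips with 3 to 60 N. Pads are 20 mm wide; open, the fingers measure 119 mm over their backs; the gripper's body (75 mm by 180 mm) begins 59 mm behind the grasp point.
Start: joints at [-1.409, 0.491, 1.559, -0, 1.092, -0.106], TCP at [165.404, -602.734, 214.661] pointing down, gripper open.
Joint ranges: [-3.1, 3.1], [-0.84, 2.19], [0.05, 2.79], [-1.13, 4.28], [0.06, 2.93], [-2.69, 2.69]. Speed limits (rad/s): [2.22, 2.22, 2.79, 3.14, 3.14, 3.14].

## Interface

Orientations are given as [roll, pitch, yaw] about the fixed x, y, z axes, in that order (R = Rz(yaw) Ry(pitch) Rx(roll)).
In Python, from cell import * gives the robot as it stands. The module is installed in compiled form; this text tells all that it offers.
- The arm moves only by the tool carry_out, never from a script. Its argument "moves" is a list of rows, each an object of numbers: "dx", "dy", "dz": the shift along the tool's x, y, z in m; "twist": the turn about the tool's z in degrees. A call has 1 to 5 rows; each row is the pose to reach, as a shift and turn from the pose commanded when the call began, along the tool's axes at that moment; what a row does not reach only later rows make up. A row lasts 1/10 s, in which the tool goes at most 50 mm and 8.59 degrees, less where a joint would pass 70% of its speed; a pose out of reach is approached as far as the arm can. A call with a gripper value outside its range is refused whole. "grip" is the finger opening in m, from 0 to 0.0951, set as the call begins (left out, the last holds). The fingers move at their own pace and stop on an object; the grip force is fixed at half the most. Time passes only in rows, so rows that repeat a pose let the fingers close. It gives the time, the measured TCP pose, the force and the opening at its end, in the units of the state.
- state(): the state, without advancing time (a new reading comes with each control period).
- read_camera(name): name is "scene" or "top" or "wrist"; returns (picture, depth): 384x512x3 uint8, red, green, blue; 384x512 float32, mm along the optical axis (not along the pixel's ray), 0 where there is no reading.
- camera_info(name): a dict with "mtx" (3x3 intrinsics, pixels), "R" (3x3) and "t" (3): a world point X has camera coordinates R X + t. Camera axes: x right, y down, z forward; pixel columns grow to the right and rows downward; lengths in mm; the calibration is good to about 2 mm. A picture is of the moment at which its call begins: read the wrist's pose just before it. camera_info takes no time and is no camera call; for the wrist camera it gives the pose at the moment of the call.
- job_done(): hands the job in, once; it reports no verdict.
The state is a dict: "t": time; "joints": joint angles; "qvel": joint speeds; "tau": joint torques, N m; "eef_pos": TCP position; "tcp_rot": TCP orientation; "ft_force": force on the tool from outside, world axes, zero at the start; "moment": the same for the moment, N m; "opening": opening from 0.0 (shut) to 1.0 (fully open).
Only numpy, scipy, OpenCV 4.12 (cv2) and the standard library are available. Lean on these libraries where they do the work, as an engineer would, in place of code of your own. Each camera call takes 0.05 s, during which the arm holds its last target. There are 200 camera calls.

## Working session

There is one attempt and no reset: what is moved stays moved. The work goes in short steps, Python scripts to look and compute and a tool call to move; the robot and the scene stay as the last step left them, time stands still between calls to the robot, and variables do not carry over. Pictures are saved under pics/ and viewed, about 8 in all and at most 12, crops included, and the job is handed in when it is done.

Besides the shell and the picture viewer there is one more tool, called after "Call:" by a JSON object that holds its "name" and its "arguments", one argument or row to a line. carry_out: Moves the arm, as the interface text tells. Its arguments: {"type":"object","properties":{"moves":{"type":"array","items":{"type":"object","properties":{"dx":{"type":"number"},"dy":{"type":"number"},"dz":{"type":"number"},"twist":{"type":"number"}}}},"grip":{"type":"number"}},"required":["moves"]}

```bash
mkdir -p pics
cat > h.py <<'E'
from cell import *
import numpy as np, cv2
def snap(n,f):
    ci=camera_info(n); p,d=read_camera(n)
    np.savez(f'pics/{f}.npz',p=p,d=d,mtx=ci["mtx"],R=ci["R"],t=ci["t"])
    cv2.imwrite(f'pics/{f}.png',cv2.cvtColor(p,cv2.COLOR_RGB2BGR)); return p,d,ci
def cloud(d,ci):
    v,u=np.mgrid[0:d.shape[0],0:d.shape[1]]
    K=np.array(ci["mtx"]);R=np.array(ci["R"]);t=np.array(ci["t"]).ravel()
    c=np.stack([(u-K[0,2])/K[0,0]*d,(v-K[1,2])/K[1,1]*d,d],-1)
    return (c-t)@R
E
python3 - <<'E'
from h import *
a=snap("scene","s0")[0]; b=snap("top","t0")[0]
cv2.imwrite('pics/both.png',cv2.cvtColor(np.vstack([a,b])[:, :],cv2.COLOR_RGB2BGR))
print(state())
for n in("scene","top"):
    ci=camera_info(n);R=np.array(ci["R"]);print(n,-R.T@np.array(ci["t"]).ravel(),R[2],ci["mtx"])
E
```

```text
{'t': 0.1, 'joints': array([-1.40857310e+00,  4.91471458e-01,  1.55939700e+00, -3.98034364e-05,
        1.09168770e+00, -1.05620451e-01]), 'qvel': array([-0.00234044, -0.00011329, -0.00200945,  0.00164815,  0.00082076,
        0.00010002]), 'tau': array([ 2.49387747e-03, -6.13623405e+01, -2.58606970e+01,  6.93934341e-02,
        4.70375223e-02, -7.40160726e-05]), 'eef_pos': array([ 165.3728862 , -602.49927532,  214.13454122]), 'tcp_rot': array([-3.14063079e+00, -6.64701386e-05,  2.67862012e-01]), 'ft_force': array([0.95439204, 0.15347603, 0.21848595]), 'moment': array([ 0.00430387, -0.026119  ,  0.04778207]), 'opening': 0.9996251307398873}
scene [1007.74496383  268.29838825  932.44802703] [-0.43689957 -0.21848358 -0.87257303] [[433.41364455   0.         247.16633309]
 [  0.         433.41364455 187.12127809]
 [  0.           0.           1.        ]]
top [ 514.30680434   42.97437103 1162.70614116] [ 0.08151704  0.02110332 -0.9964485 ] [[423.86565918   0.         259.82025854]
 [  0.         423.86565918 182.79898834]
 [  0.           0.           1.        ]]
```

View pics/s0.png

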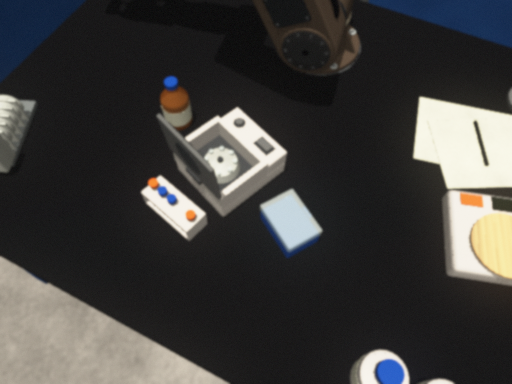

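View pics/t0.png

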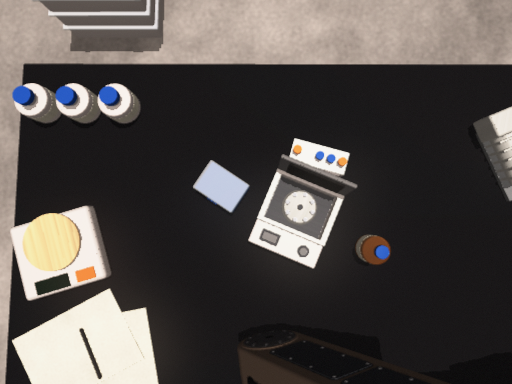

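The scene picture shows the open centrifuge at about (225,160), with the rack behind it. In the top view the start key is at (270,237), the stop key at (303,251), the lid edge runs from (280,160) to (355,187), the rack is at (320,157), the bottle at (373,250) and the tip box at (221,187). Next I measure from depth.

Run:
```python
import numpy as np,cv2
from h import cloud
def L(f):
    z=np.load(f'pics/{f}.npz');return z['p'],cloud(z['d'],z),z['d'],z
p,X,d,z=L('t0'); s,Y,e,zs=L('s0')
P=p.astype(int); white=(P.min(2)>170)
# panel: white, z 80..97 near centrifuge
box=np.zeros(d.shape,bool);box[150:275,240:360]=1
for lo,hi in((84,95),(99,109)):
    m=white&box&(X[...,2]>lo)&(X[...,2]<hi)
    r=cv2.minAreaRect(X[m][:,:2].astype(np.float32)); print(lo,m.sum(),X[m].mean(0),r, cv2.boxPoints(r).round(1).tolist())
# keys: non-white in panel area
pan=np.zeros(d.shape,bool);pan[222:265,250:325]=1
for n,c in(("start",(270,237)),("stop",(303,251))):
    u,v=c;w=X[v-4:v+5,u-5:u+6].reshape(-1,3);print(n,np.median(w,0),p[v,u])
    b=np.zeros(d.shape,np.uint8);b[v-12:v+13,u-14:u+15]=1
    k=(P.max(2)<150)&(b>0)&(X[...,2]>80);print(k.sum(),X[k].mean(0),cv2.minAreaRect(X[k][:,:2].astype(np.float32)))
# lid points both views, z>125
for n,C,PP,bx in(("top",X,P,(150,275,240,360)),("scene",Y,s.astype(int),(100,215,150,290))):
    b=np.zeros(d.shape,bool);b[bx[0]:bx[1],bx[2]:bx[3]]=1
    m=b&(C[...,2]>125)&(C[...,2]<260)&(C[...,0]>400)&(abs(PP.max(2)-PP.min(2))<40); q=C[m]
    print(n,m.sum(),q.min(0),q.max(0)); 
    hi=q[q[:,2]>np.percentile(q[:,2],85)];print(hi.mean(0),cv2.minAreaRect(hi[:,:2].astype(np.float32)))
# others
for n,C,c in(("bottle",X,(383,252)),("tip",X,(221,187)),("rack",X,(320,157))):
    u,v=c;print(n,np.median(C[v-3:v+4,u-3:u+4].reshape(-1,3),0))
m=np.zeros(d.shape,bool);m[135:175,285:352]=1;m&=(X[...,2]>30)&(X[...,2]<90);print("rack",cv2.minAreaRect(X[m][:,:2].astype(np.float32)))
cv2.imwrite('pics/c1.png',cv2.resize(p[140:280,180:400,::-1],None,fx=3.6,fy=3.6,interpolation=cv2.INTER_CUBIC))
```

```text
84 1399 [453.43920582  -2.58579639  90.12450829] ((508.1066589355469, -22.44823455810547), (178.19573974609375, 182.80738830566406), 67.33374786376953) [[389.3999938964844, -69.4000015258789], [558.0999755859375, -139.89999389648438], [626.7999877929688, 24.5], [458.1000061035156, 95.0]]
99 768 [520.65564879 -27.1809406  104.21718257] ((538.403076171875, -33.91145324707031), (179.25909423828125, 125.68855285644531), 67.59632873535156) [[446.1000061035156, -92.80000305175781], [562.2999877929688, -140.6999969482422], [630.7000122070312, 25.0], [514.5, 72.9000015258789]]
start [466.06637658  38.93876993  99.12176505] [159 150 144]
123 [466.36644494  40.81054373  93.07035179] ((465.7147216796875, 40.8317985534668), (45.782936096191406, 28.94985008239746), 67.21479034423828)
stop [432.41951169 -43.00424382  96.51058642] [159 151 145]
72 [434.42341849 -39.68575503 122.86612277] ((455.1617736816406, 5.427970886230469), (131.49411010742188, 48.381561279296875), 52.608551025390625)
top 1187 [ 573.25651212 -148.50877095  125.07954586] [654.80115127  20.80746872 238.32545875]
[617.70338606 -67.04724213 234.99675305] ((618.4237060546875, -65.68334197998047), (175.1629638671875, 9.389164924621582), 67.76358032226562)
scene 1338 [ 584.3199744  -146.06535171  125.94804808] [658.5061181   23.07651998 237.33126197]
[622.52713523 -60.61973641 234.402121  ] ((621.8609619140625, -63.82610321044922), (178.28561401367188, 9.203365325927734), 67.7657470703125)
bottle [ 436.08130888 -226.67425339  150.86620066]
tip [592.39021008 166.9641114   66.00553689]
rack [671.15211797 -88.80958272  75.07177237]
rack ((677.9918823242188, -87.02204132080078), (150.06027221679688, 60.481178283691406), 74.3409423828125)
```

View pics/c1.png

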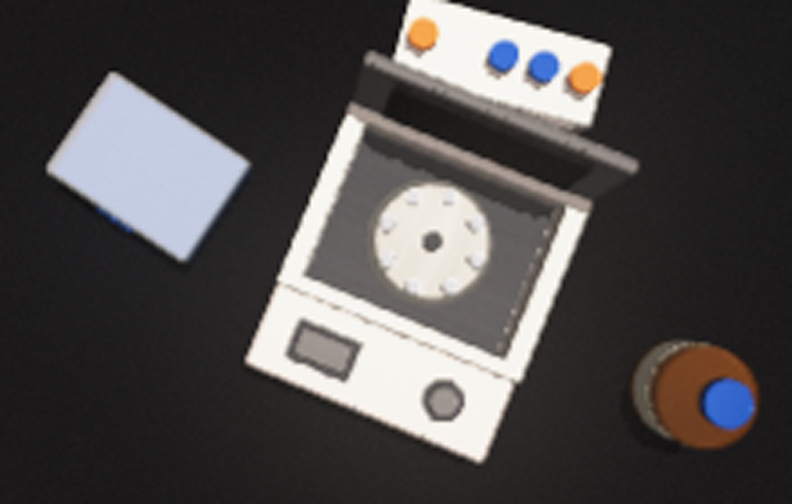

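The two views agree. The centrifuge origin is near (515.3, -25.8), yaw about -22.4°, and the lid is at about 1.65 rad. I'll rise, shut the fingers and align the tool's x with the centrifuge's +x, which makes tool y its -y.

Call:
{"name": "carry_out", "arguments": {
  "moves": [
    {"dz": -0.04, "twist": 7.5},
    {"dz": -0.08, "twist": 15},
    {"dz": -0.12, "twist": 22.5},
    {"dz": -0.15, "twist": 30},
    {"dz": -0.15, "twist": 37.75}
  ],
  "grip": 0
}}

```text
schema error: expected keys dx, dy, dz, twist
```

```bash
cat > loc.py <<'E'
from h import *
from scipy.spatial.transform import Rotation as Ro
O=np.array([515.3,-25.8,0]);y=np.radians(-22.4);ex=np.array([np.cos(y),np.sin(y),0]);ey=np.array([-np.sin(y),np.cos(y),0])
def local(p): q=np.asarray(p)-O; return np.array([q@ex,q@ey,q[2]])
def show():
    s=state();R=Ro.from_euler('xyz',s["tcp_rot"]).as_matrix()
    print("t",round(s["t"],2),"local",local(s["eef_pos"]).round(1),"f",[round(float(s["ft_force"]@k),1) for k in(ex,ey,np.array([0,0,1]))],"open",round(s["opening"],3),"toolx.ex",(R[:,0]@ex).round(4),"toolx.ey",(R[:,0]@ey).round(4))
    return R
E
python3 - <<'E'
from loc import *
R=show();ci=camera_info("wrist");c=-np.array(ci["R"]).T@np.array(ci["t"]).ravel()
print("cam in tool",R.T@(c-state()["eef_pos"]))
print("lid tgt delta", local(state()["eef_pos"]))
E
```

```text
t 0.1 local [-103.8 -666.5  214.1] f [0.8, 0.5, 0.2] open 1.0 toolx.ex 0.7907 toolx.ey 0.6122
cam in tool [  75.34023602   -0.35472889 -170.60566081]
lid tgt delta [-103.76071524 -666.53188453  214.13454122]
```

Call:
{"name": "carry_out", "arguments": {
  "moves": [
    {"dx": 0, "dy": 0, "dz": -0.04, "twist": 7.5},
    {"dx": 0, "dy": 0, "dz": -0.08, "twist": 15},
    {"dx": 0, "dy": 0, "dz": -0.12, "twist": 22.5},
    {"dx": 0, "dy": 0, "dz": -0.15, "twist": 30},
    {"dx": 0, "dy": 0, "dz": -0.15, "twist": 37.75}
  ],
  "grip": 0
}}

```text
t: 0.6
eef_pos: [165.6, -603.5, 369.0]
tcp_rot: [3.136, -0.004, -0.396]
ft_force: [0.2, -0.0, -0.8]
opening: 0.636
```

```bash
python3 -c "
from loc import *
show()"
```

```text
t 0.6 local [-103.2 -667.3  369. ] f [0.2, 0.1, -0.8] open 0.636 toolx.ex 1.0 toolx.ey -0.0055
```

Call:
{"name": "carry_out", "arguments": {
  "moves": [
    {"dx": 0.017, "dy": -0.044, "dz": 0, "twist": 0},
    {"dx": 0.034, "dy": -0.088, "dz": 0, "twist": 0},
    {"dx": 0.051, "dy": -0.132, "dz": 0, "twist": 0},
    {"dx": 0.068, "dy": -0.176, "dz": 0, "twist": 0},
    {"dx": 0.085, "dy": -0.22, "dz": 0, "twist": 0}
  ]
}}

```text
t: 1.1
eef_pos: [328.8, -430.1, 364.4]
tcp_rot: [-3.141, 0.0, -0.391]
ft_force: [1.5, -0.7, 0.6]
opening: 0.216
```

Call:
{"name": "carry_out", "arguments": {
  "moves": [
    {"dx": 0.017, "dy": -0.044, "dz": 0, "twist": 0},
    {"dx": 0.034, "dy": -0.088, "dz": 0, "twist": 0},
    {"dx": 0.051, "dy": -0.132, "dz": 0, "twist": 0},
    {"dx": 0.068, "dy": -0.176, "dz": 0, "twist": 0},
    {"dx": 0.085, "dy": -0.22, "dz": 0, "twist": 0}
  ]
}}

```text
t: 1.6
eef_pos: [491.3, -259.0, 364.5]
tcp_rot: [3.141, 0.0, -0.391]
ft_force: [0.7, -0.2, -0.3]
opening: 0.009
```

Call:
{"name": "carry_out", "arguments": {
  "moves": [
    {"dx": 0.017, "dy": -0.044, "dz": 0, "twist": 0},
    {"dx": 0.034, "dy": -0.088, "dz": 0, "twist": 0},
    {"dx": 0.051, "dy": -0.132, "dz": 0, "twist": 0},
    {"dx": 0.068, "dy": -0.176, "dz": 0, "twist": 0},
    {"dx": 0.085, "dy": -0.22, "dz": 0, "twist": 0}
  ]
}}

```text
t: 2.1
eef_pos: [653.8, -88.0, 364.3]
tcp_rot: [3.141, 0.0, -0.391]
ft_force: [0.1, -1.5, -0.1]
opening: 0.006
```

```bash
python3 -c "
from loc import *
show()"
```

```text
t 2.1 local [151.7  -4.8 364.3] f [0.6, -1.3, -0.1] open 0.006 toolx.ex 1.0 toolx.ey -0.0
```

Call:
{"name": "carry_out", "arguments": {
  "moves": [
    {"dx": 0, "dy": -0.005, "dz": 0.045, "twist": 0},
    {"dx": 0, "dy": -0.005, "dz": 0.09, "twist": 0},
    {"dx": 0, "dy": -0.005, "dz": 0.13, "twist": 0},
    {"dx": 0, "dy": -0.005, "dz": 0.16, "twist": 0},
    {"dx": 0, "dy": -0.005, "dz": 0.16, "twist": 0}
  ]
}}

```text
t: 2.6
eef_pos: [652.9, -84.7, 200.2]
tcp_rot: [3.14, 0.008, -0.391]
ft_force: [-0.2, 0.3, -1.0]
opening: 0.007
```

```bash
python3 -c "
from loc import *
show()
p=snap('scene','s1')[0]
cv2.imwrite('pics/c2.png',cv2.resize(p[20:260,120:360,::-1],None,fx=2.4,fy=2.4,interpolation=cv2.INTER_CUBIC))"
```

```text
t 2.6 local [149.6  -2.  200.2] f [-0.3, 0.2, -1.0] open 0.007 toolx.ex 1.0 toolx.ey -0.0001
```

View pics/c2.png

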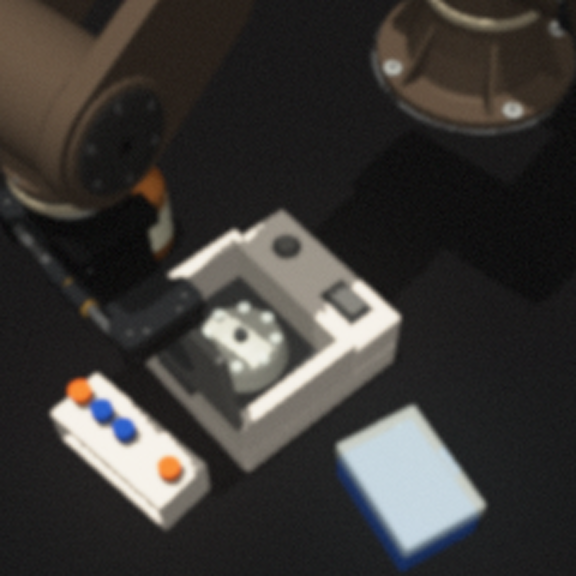

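The gripper is behind the lid (crop about (150,310)), clear of the rack, bottle and tip box. I start pushing forward gently.

Call:
{"name": "carry_out", "arguments": {
  "moves": [
    {"dx": -0.01, "dy": 0, "dz": 0, "twist": 0},
    {"dx": -0.02, "dy": 0, "dz": -0.002, "twist": 0},
    {"dx": -0.028, "dy": 0, "dz": -0.003, "twist": 0},
    {"dx": -0.034, "dy": 0, "dz": -0.004, "twist": 0},
    {"dx": -0.04, "dy": 0, "dz": -0.004, "twist": 0}
  ]
}}

```text
t: 3.15
eef_pos: [617.5, -69.7, 209.8]
tcp_rot: [-3.141, -0.002, -0.391]
ft_force: [1.9, -0.5, 1.2]
opening: 0.001
```

```bash
python3 -c "
from loc import *
show()"
```

```text
t 3.15 local [111.2  -1.7 209.8] f [1.9, 0.2, 1.2] open 0.001 toolx.ex 1.0 toolx.ey -0.0
```

Call:
{"name": "carry_out", "arguments": {
  "moves": [
    {"dx": -0.007, "dy": 0, "dz": 0, "twist": 0},
    {"dx": -0.014, "dy": 0, "dz": -0.001, "twist": 0},
    {"dx": -0.024, "dy": 0, "dz": 0.001, "twist": 0},
    {"dx": -0.035, "dy": 0, "dz": 0.003, "twist": 0},
    {"dx": -0.044, "dy": 0, "dz": 0.006, "twist": 0}
  ]
}}

```text
t: 3.65
eef_pos: [575.9, -52.7, 202.3]
tcp_rot: [3.141, 0.0, -0.391]
ft_force: [1.1, 0.2, 0.9]
opening: 0.004
```

```bash
python3 -c "
from loc import *
show()
p=snap('scene','s2')[0]
cv2.imwrite('pics/c3.png',cv2.resize(p[60:240,140:320,::-1],None,fx=3,fy=3,interpolation=cv2.INTER_CUBIC))"
```

```text
t 3.65 local [ 66.3  -1.8 202.3] f [0.9, 0.6, 0.9] open 0.004 toolx.ex 1.0 toolx.ey -0.0001
```

View pics/c3.png

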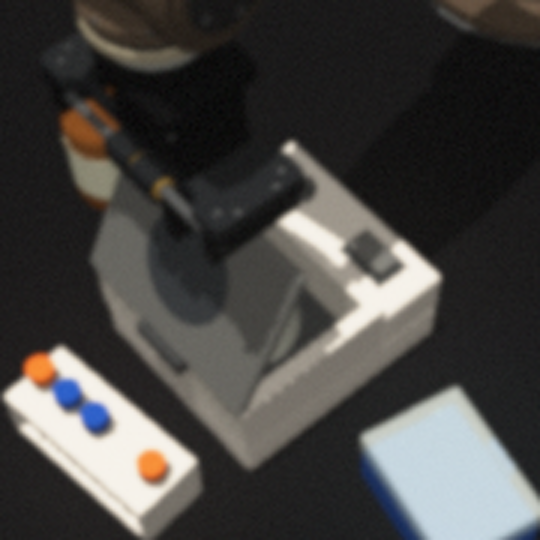

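The lid leans forward with the fingertips on its outer face (crop about (190,230)). Continuing along the arc.

Call:
{"name": "carry_out", "arguments": {
  "moves": [
    {"dx": -0.009, "dy": 0, "dz": 0.004, "twist": 0},
    {"dx": -0.018, "dy": 0, "dz": 0.009, "twist": 0},
    {"dx": -0.027, "dy": 0, "dz": 0.016, "twist": 0},
    {"dx": -0.034, "dy": 0, "dz": 0.022, "twist": 0},
    {"dx": -0.042, "dy": 0, "dz": 0.03, "twist": 0}
  ]
}}

```text
t: 4.2
eef_pos: [537.6, -36.9, 172.1]
tcp_rot: [3.142, -0.0, -0.391]
ft_force: [0.1, -1.2, 0.7]
opening: 0.002
```

Call:
{"name": "carry_out", "arguments": {
  "moves": [
    {"dx": -0.006, "dy": 0, "dz": 0.009, "twist": 0},
    {"dx": -0.011, "dy": 0, "dz": 0.018, "twist": 0},
    {"dx": -0.016, "dy": 0, "dz": 0.028, "twist": 0},
    {"dx": -0.02, "dy": 0, "dz": 0.037, "twist": 0},
    {"dx": -0.022, "dy": 0, "dz": 0.044, "twist": 0}
  ]
}}

```text
t: 4.7
eef_pos: [517.4, -28.6, 127.6]
tcp_rot: [3.141, 0.001, -0.391]
ft_force: [0.2, 0.3, 1.2]
opening: 0.006
```

```bash
python3 -c "
from loc import *
show()"
```

```text
t 4.7 local [  3.   -1.8 127.6] f [0.1, 0.4, 1.2] open 0.006 toolx.ex 1.0 toolx.ey -0.0
```

Call:
{"name": "carry_out", "arguments": {
  "moves": [
    {"dx": -0.001, "dy": 0, "dz": 0.005, "twist": 0},
    {"dx": -0.002, "dy": 0, "dz": 0.009, "twist": 0},
    {"dx": -0.002, "dy": 0, "dz": 0.012, "twist": 0},
    {"dx": -0.002, "dy": 0, "dz": 0.014, "twist": 0},
    {"dx": -0.002, "dy": 0, "dz": 0.014, "twist": 0}
  ]
}}

```text
t: 5.2
eef_pos: [516.1, -28.0, 114.8]
tcp_rot: [3.142, -0.0, -0.391]
ft_force: [-0.3, 0.5, 0.2]
opening: 0.003
```

```bash
python3 -c "
from loc import *
show()"
```

```text
t 5.2 local [  1.5  -1.8 114.8] f [-0.4, 0.4, 0.2] open 0.003 toolx.ex 1.0 toolx.ey -0.0001
```

Call:
{"name": "carry_out", "arguments": {
  "moves": [
    {"dx": 0, "dy": 0, "dz": 0.001, "twist": 0},
    {"dx": 0, "dy": 0, "dz": 0.001, "twist": 0},
    {"dx": 0, "dy": 0, "dz": 0.002, "twist": 0},
    {"dx": 0, "dy": 0, "dz": 0.002, "twist": 0}
  ]
}}

```text
t: 5.6
eef_pos: [516.2, -28.0, 114.5]
tcp_rot: [-3.141, -0.002, -0.391]
ft_force: [-7.7, 0.6, 24.3]
opening: -0.0
```

```bash
python3 -c "
from loc import *
show()"
```

```text
t 5.6 local [  1.7  -1.7 114.5] f [-7.4, -2.4, 24.3] open -0.0 toolx.ex 1.0 toolx.ey -0.0
```

24 N with no further travel, so the lid is shut. Lifting straight off, then moving above the start key.

Call:
{"name": "carry_out", "arguments": {
  "moves": [
    {"dx": 0, "dy": 0, "dz": -0.01, "twist": 0},
    {"dx": 0, "dy": 0, "dz": -0.04, "twist": 0},
    {"dx": -0.02, "dy": -0.015, "dz": -0.08, "twist": 0},
    {"dx": -0.05, "dy": -0.035, "dz": -0.1, "twist": 0},
    {"dx": -0.0715, "dy": -0.044, "dz": -0.1, "twist": 0}
  ]
}}

```text
t: 6.1
eef_pos: [466.8, 41.1, 215.3]
tcp_rot: [-3.14, -0.005, -0.391]
ft_force: [-0.2, -0.4, -0.1]
opening: 0.005
```

Run:
```python
from loc import *
show()
s=snap('scene','s3'); show(); w=snap('wrist','w3'); t=snap('top','t3')
for n,(p,d,ci) in(("scene",s),("top",t)):
    X=cloud(d,ci);q=X-O;l=np.stack([q@ex,q@ey,q[...,2]],-1)
    m=(l[...,0]>-30)&(l[...,0]<90)&(abs(l[...,1])<80)&(l[...,2]<135)&(l[...,2]>80)
    v=l[m];A=np.c_[v[:,0],v[:,1],np.ones(len(v))];print(n,m.sum(),"plane dz/dx,dy,z0",np.linalg.lstsq(A,v[:,2],rcond=None)[0].round(3),np.percentile(v[:,2],[5,50,95]).round(1))
    # key top
    m=(l[...,2]>96.5)&(l[...,2]<102)&(abs(l[...,0]+70)<14)&(abs(l[...,1]-42)<24);print("key",m.sum(),np.median(l[m],0).round(1) if m.sum() else "")
a=cv2.resize(s[0][60:240,140:320],(400,400));cv2.imwrite('pics/c4.png',np.hstack([a[...,::-1],cv2.resize(w[0],(400,300))[...,::-1].copy() if 0 else cv2.copyMakeBorder(cv2.resize(w[0],(400,300)),0,100,0,0,0)[...,::-1]]))
```

```text
t 6.1 local [-70.3  43.4 215.3] f [0.0, -0.4, -0.1] open 0.005 toolx.ex 1.0 toolx.ey 0.0001
t 6.15 local [-73.4  43.6 214.1] f [-1.2, 0.6, 0.7] open 0.004 toolx.ex 1.0 toolx.ey 0.001
scene 3102 plane dz/dx,dy,z0 [-1.00000e-03 -0.00000e+00  1.14825e+02] [112.4 114.8 117.2]
key 104 [-68.2  47.3  99. ]
top 2909 plane dz/dx,dy,z0 [-2.00000e-03 -3.00000e-03  1.14999e+02] [111.8 114.9 118.1]
key 0
```

View pics/c4.png

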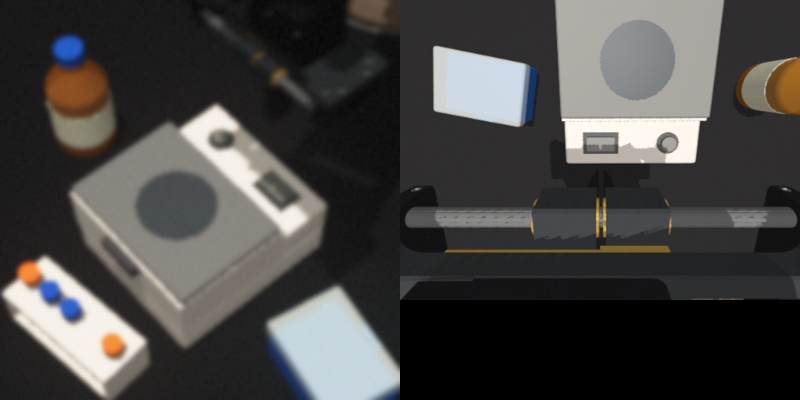

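The lid is shut and level, its plane at 114.8 mm with no tilt. The start key is visible in the wrist half at (600,143) and the stop key at (667,143). I'll refine the key position from the wrist depth.

Run:
```python
from loc import *
for f in('w3','s3','s0','t0'):
    z=np.load(f'pics/{f}.npz');l=cloud(z['d'],z)-O;l=np.stack([l@ex,l@ey,l[...,2]],-1)
    m=(l[...,2]>97)&(l[...,2]<102)&(abs(l[...,0]+70)<16)&(abs(l[...,1]-42)<28)
    v=l[m];r=cv2.minAreaRect(v[:,:2].astype(np.float32));print(f,m.sum(),v.mean(0).round(1),np.round(r[0],1),np.round(r[1],1),round(r[2],1))
    m=(l[...,2]>86)&(l[...,2]<94)&(abs(l[...,1])<110)&(l[...,0]<-38)&(l[...,0]>-115)
    v=l[m];print("  panel",v[:,:2].min(0).round(1),v[:,:2].max(0).round(1))
```

```text
w3 684 [-68.4  45.5  99.3] [-68.9  45.4] [20.2 37.3] 0.5
  panel [-97.8 -85.3] [-39.2  93.7]
s3 98 [-68.5  46.8  99.2] [-68.8  46.7] [19.3 38.3] 0.5
  panel [-99.1 -85.4] [-39.5  95.9]
s0 107 [-68.4  46.4  99.2] [-68.2  46.4] [39.2 19.7] 87.3
  panel [-99.  -84.9] [-38.7  95.9]
t0 97 [-70.2  42.5  99.4] [-70.3  43.9] [19.9 36.8] 0.2
  panel [-100.1  -88.3] [-38.4  91.4]
```

The centrifuge hasn't moved: the scene view gives the same values before and after. The key is at local (-69, 45). Descending.

Call:
{"name": "carry_out", "arguments": {
  "moves": [
    {"dx": 0, "dy": -0.002, "dz": 0.04, "twist": 0},
    {"dx": 0, "dy": -0.002, "dz": 0.075, "twist": 0},
    {"dx": 0, "dy": -0.002, "dz": 0.095, "twist": 0},
    {"dx": 0, "dy": -0.002, "dz": 0.103, "twist": 0},
    {"dx": 0, "dy": -0.002, "dz": 0.103, "twist": 0}
  ]
}}

```text
t: 6.75
eef_pos: [467.6, 41.3, 108.8]
tcp_rot: [3.141, 0.002, -0.392]
ft_force: [0.2, 0.2, 0.6]
opening: 0.003
```

```bash
python3 -c "
from loc import *
show()"
```

```text
t 6.75 local [-69.7  43.9 108.8] f [0.1, 0.3, 0.6] open 0.003 toolx.ex 1.0 toolx.ey -0.0007
```

Call:
{"name": "carry_out", "arguments": {
  "moves": [
    {"dx": 0, "dy": 0, "dz": 0.005, "twist": 0},
    {"dx": 0, "dy": 0, "dz": 0.009, "twist": 0},
    {"dx": 0, "dy": 0, "dz": 0.012, "twist": 0},
    {"dx": 0, "dy": 0, "dz": 0.015, "twist": 0},
    {"dx": 0, "dy": 0, "dz": 0.015, "twist": 0}
  ]
}}

```text
t: 7.25
eef_pos: [467.8, 41.7, 94.7]
tcp_rot: [-3.141, -0.001, -0.391]
ft_force: [1.2, -2.0, 3.1]
opening: 0.002
```

```bash
python3 -c "
from loc import *
show()"
```

```text
t 7.25 local [-69.7  44.3  94.7] f [1.8, -1.4, 3.1] open 0.002 toolx.ex 1.0 toolx.ey -0.0
```

Call:
{"name": "carry_out", "arguments": {
  "moves": [
    {"dx": 0, "dy": 0, "dz": 0.001, "twist": 0},
    {"dx": 0, "dy": 0, "dz": 0.002, "twist": 0},
    {"dx": 0, "dy": 0, "dz": 0.0025, "twist": 0},
    {"dx": 0, "dy": 0, "dz": 0.0025, "twist": 0}
  ]
}}

```text
t: 7.65
eef_pos: [467.8, 41.8, 93.0]
tcp_rot: [-3.141, -0.002, -0.391]
ft_force: [-2.1, -2.0, 16.5]
opening: 0.005
```

```bash
python3 -c "
from loc import *
show()"
```

```text
t 7.65 local [-69.6  44.4  93. ] f [-1.2, -2.7, 16.5] open 0.005 toolx.ex 1.0 toolx.ey -0.0
```

16.5 N at z = 93.0 mm is well past the 4.8 N spring force, so the key is at its bottom stop. Releasing straight up.

Call:
{"name": "carry_out", "arguments": {
  "moves": [
    {"dx": 0, "dy": 0, "dz": -0.005, "twist": 0},
    {"dx": 0, "dy": 0, "dz": -0.015, "twist": 0},
    {"dx": 0, "dy": 0, "dz": -0.055, "twist": 0},
    {"dx": 0, "dy": 0, "dz": -0.1, "twist": 0},
    {"dx": 0, "dy": 0, "dz": -0.13, "twist": 0}
  ]
}}

```text
t: 8.15
eef_pos: [467.2, 42.0, 224.9]
tcp_rot: [-3.141, -0.001, -0.391]
ft_force: [0.4, -0.0, -0.5]
opening: 0.004
```

Run:
```python
from loc import *
s=snap('scene','s4'); show(); w=snap('wrist','w4')
for f in('s0','s4','w4'):
    z=np.load(f'pics/{f}.npz');l=cloud(z['d'],z)-O;l=np.stack([l@ex,l@ey,l[...,2]],-1)
    for n,c in(("start",(-69,45)),("stop",(-69,-46))):
        m=(l[...,2]>96)&(l[...,2]<102)&(abs(l[...,0]-c[0])<16)&(abs(l[...,1]-c[1])<26)
        print(f,n,m.sum(),l[m].mean(0).round(1) if m.sum() else '')
    m=(abs(l[...,0]-25)<60)&(abs(l[...,1])<80)&(l[...,2]>80)&(l[...,2]<135);print(f,"lid z",np.median(l[m][:,2]).round(1))
    m=(l[...,2]>86)&(l[...,2]<94)&(abs(l[...,1])<110)&(l[...,0]<-38)&(l[...,0]>-115)
    v=l[m];print("  panel",v[:,:2].min(0).round(1),v[:,:2].max(0).round(1))
a=np.load('pics/s0.npz')['p'];cv2.imwrite('pics/c5.png',np.vstack([cv2.resize(x[60:260,120:340],(480,300+0))[...,::-1] for x in(a,s[0])]))
```

```text
t 8.2 local [-68.9  44.9 228.5] f [0.6, 1.0, 4.3] open 0.005 toolx.ex 1.0 toolx.ey 0.0001
s0 start 114 [-68.4  46.9  99.1]
s0 stop 44 [-68.7 -43.   99. ]
s0 lid z 94.4
  panel [-99.  -84.9] [-38.7  95.9]
s4 start 114 [-68.1  47.   98.9]
s4 stop 46 [-68.5 -42.9  98.9]
s4 lid z 114.8
  panel [-99.  -85.1] [-39.6  95.6]
w4 start 625 [-68.   45.7  99.2]
w4 stop 267 [-68.1 -43.7  99.1]
w4 lid z 115.2
  panel [-99.  -85.9] [-39.3  93.7]
```

View pics/c5.png

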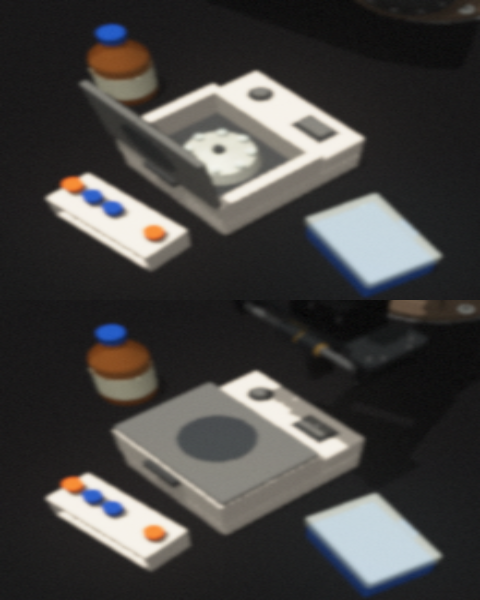

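In the before (top) and after (bottom) pictures, the centrifuge, bottle (about (120,360) after), rack (115,520) and tip box (372,540) sit in the same places. The lid is shut and both keys are up at 99 mm. Handing in.

```bash
python3 -c "
from cell import *
print(job_done())"
```

```text
the job is handed in; nothing more can be done
None
```

The lid is shut, and the start key was pressed all the way down and came back up. I handed the job in at about 8.2 s of the 45 s allowed.

- **Lid:** I swung it over from behind with the closed fingertips, touching only the outer face, and pressed it down to 24 N. It lies level, with its top at about 115 mm against a nominal 114.5 mm.
- **Start key:** The fingertips reached 93.0 mm at 16.5 N, which is the full 6 mm of travel. After I released it, the key top was back at about 99 mm.
- **Stop key:** It was not touched and is still up at about 99 mm.
- **Centrifuge:** It stayed in place; before and after measurements in the scene camera agree within about 1 mm.
- **Bottle, tip box and rack:** They look unmoved when the before and after pictures are compared by eye.
- **Disagreements:** The cameras differed by 2 to 4 mm on the key's sideways position, so I used a value between them, well inside the key's 38 mm width. In the last state reading the wrist showed 4.3 N just after the lift, while the tool was clear in the air. I take that to be from the arm's motion, and did not take another reading.

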